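Release a ratchet clamp and stack the housing

TASK

Push the thumb lever over so the ratchet pawl swings fully up out of the rack, slide the clamp bar all the way back, and then lift the flanged housing out of the nest. Set it down gently, flange down, fully seated and centred on top of the finished housing on the spigot stand; do not let it drop. Leave the pawl up, the bar back, the finished housing seated on its stand, and everything else on the bench where it is.

Things in the scene. Friction and masses are not known exactly. Their poses are not given: they have to be found in the camera images.
- pawl (a joint): Ratchet pawl, a steel finger on a stiff hinge that stays where it is put. 0 = down, nose in the rack, bar blocked; grows as the nose lifts, clear of the teeth from 0.3 rad on; 0.75 rad = stop, fully up. Thrown by pushing the pad of its upright thumb lever along the fixture's +y (about 2 N).
- bar (a joint): Slide of the clamp bar along the fixture's +y. 0 = clamping, its tip 10 mm over the housing's flange; 0.050 m = fully back at its stop. It needs about 3 N and stays where it is left.
- fixture: Clamp fixture, fixed to the bench: dark steel plate 120 (x) x 380 (y) x 12 mm, from y -60 to +320. Origin: under the nest centre, on the bench; y runs along the clamp bar away from the nest, z up. The steel bar, 28 mm wide, lies along y at x = 0, 26 to 40 mm high, rack teeth on top to 46 mm. Guide rails beside it (x to +-28, y 75 to 145) reach 36 mm high.
- nest (a point): Centre of the nest, on the plate's top, 12 mm above the bench: four low blocks, 7 mm tall, stand round the housing's flange.
- pawl_hinge (a point): Hinge axis of the pawl, along the fixture's x: y = 215 mm, 56 mm high. Its two cheeks (x to +-27, y 195 to 235) reach 68 mm high. With the pawl down its thumb lever leans 0.2 rad towards the nest; fully up it leans 0.55 rad away from the nest.
- bar_lug (a point): On the nest-side face of the bar's upright push lug, 34 mm wide (x), 10 mm thick (y), 40 to 88 mm high; this point is 75 mm high, 100 mm from the nest centre when the bar is clamping, and moves with the bar. Push here along the fixture's +y to slide the bar back.
- pawl_pad (a point): Centre of the black pad at the top of the pawl's thumb lever: 34 mm wide (x), 10 mm thick, 26 mm tall, 80 mm from the hinge axis (134 mm high, y = 199 with the pawl down). Moves with the pawl.
- housing: The clamped work: flanged aluminium housing 73 mm tall. Flange 80 mm diameter, 12 mm thick at the bottom; round body 50 mm diameter from 12 to 65 mm; centring boss on top 30 mm diameter, 8 mm tall. In the flange face is a recess 35 mm diameter, 12 mm deep, that fits over the boss of another housing or the stand's spigot. 0.3 to 0.55 kg. Origin: centre of the flange's underside; z up. In the nest its origin is 12 mm above the bench.
- finished: A finished housing of the same shape and size, loose, flange down on the stand's spigot (origin 12 mm above the bench). A housing seated on it has its origin 65 mm above this one's.
- stand: Round dark steel stand 100 mm diameter, 12 mm thick, fixed, with a centring spigot 30 mm diameter, 8 mm tall. Origin: centre of its underside.
- tray: Bystander: shallow black compartment tray 90 x 90 x 18 mm. Origin: centre of the underside.
- jar: Bystander: amber jar, 52 mm diameter, 75 mm tall, close to the nest. Origin: centre of the underside.
- driver: Bystander: screwdriver 170 mm long lying beside the fixture, about 25 mm high. Its length is along its x.
- tweezers: Bystander: flat steel tweezers 130 mm long along x, about 7 mm high.
Not all that is in view belongs to the job. What is shaped like the finished but green or yellow is not meant.

How it is judged:
By the outcome, as a careful person would: the job done as asked, in the order asked, and still so for the second after the job is handed in, with the robot touching nothing.
It also fails if it takes over 51 s, if anything falls off the work surface, if the arm or the gripper's body presses on something with over 40 N, if the wrist force passes 120 N, or if a joint passes its speed limit or range.

ROBOT

A 6-joint arm with a two-finger parallel gripper is mounted at the origin on the work surface. World frame = base frame: x ahead of the robot, y to its left, z up, the work surface at z = 0. Lengths are in m, angles in rad, forces in N, time in s.
With the tool pointing down it reaches from about 0.25 to 0.775 m from the base axis. Payload 4 kg.
Tool frame: the origin (TCP) lies midway between the tips of the shut fingers; the grasp point (between the pads) lies 19 mm behind it; z points along the fingers, y is the line along which they close (so a half turn about z gives the same grasp; the last joint's range is limited). The gripper opens to 94 mm and grips with 3 to 60 N. Pads are 16 mm wide; open, the fingers measure 119 mm over their backs; the gripper's body (75 mm by 177 mm) begins 78 mm behind the grasp point.
Start: joints at [-1.333, 0.087, 1.371, -0, 1.684, -0.103], TCP at [0.184, -0.518, 0.206] pointing down, gripper open.
Joint ranges: [-3.1, 3.1], [-0.76, 2.03], [0.27, 2.55], [-1.08, 4.22], [0.17, 2.65], [-2.57, 2.57]. Speed limits (rad/s): [2.79, 2.79, 3.14, 3.14, 3.14, 3.14].

INTERFACE

Orientations are given as [roll, pitch, yaw] about the fixed x, y, z axes, in that order (R = Rz(yaw) Ry(pitch) Rx(roll)).
In Python, from bench import sensors, eyes, job gives the robot as it stands.
- The arm moves only by the tool arm_command, never from a script. Its argument "series" is a list of rows, each a list of 7 numbers: the opening, from 0 (shut) to 1 (fully open), then the shift along the tool's x, y, z in cm, then the turn, a rotation vector about the tool's x, y, z in rad. In form: [[fingers, dx, dy, dz, wx, wy, wz], ...]. A call has 1 to 20 rows; each row shifts and turns the commanded pose from where the row before left it, along the tool's axes as they then stand; what a row does not reach is not made up. A row lasts 1/10 s, in which the tool goes at most 50 mm and 8.59 degrees, less where a joint would pass 70% of its speed; a pose out of reach is approached as far as the arm can. A call with a gripper value outside its range is refused whole. The fingers move at their own pace and stop on an object; the grip force is fixed at half the most. Time passes only in rows, so rows that do not move let the fingers close. It gives the time, the measured TCP pose, the force and the opening at its end, in the units of the state.
- sensors.get_obs(): the state, without advancing time (a new reading comes with each control period).
- eyes.snapshot(name): name is "scene" or "top" or "wrist"; returns the picture (400x640x3 uint8, blue, green, red); there is no depth.
- eyes.get_calibration(name): a dict with "mtx" (3x3 intrinsics, pixels), "R" (3x3) and "t" (3): a world point X has camera coordinates R X + t. Camera axes: x right, y down, z forward; pixel columns grow to the right and rows downward; lengths in m; the calibration is good to about 2 mm. A picture is of the moment at which its call begins: read the wrist's pose just before it. get_calibration takes no time and is no camera call; for the wrist camera it gives the pose at the moment of the call.
- job.close_job(): hands the job in, once; it reports no verdict.
The state is a dict: "time": time; "joint_positions": joint angles; "qvel": joint speeds; "joint_torque": joint torques, N m; "tool_pos": TCP position; "ee_rot": TCP orientation; "wrist_force": force on the tool from outside, world axes, zero at the start; "wrist_torque": the same for the moment, N m; "width": finger opening in m.
Only numpy, scipy, OpenCV 4.12 (cv2) and the standard library are available. Lean on these libraries where they do the work, as an engineer would, in place of code of your own. Each camera call takes 0.05 s, during which the arm holds its last target. There are 200 camera calls.

## Working session

There is one attempt and no reset: what is moved stays moved. The work goes in short steps, Python scripts to look and compute and a tool call to move; the robot and the scene stay as the last step left them, time stands still between calls to the robot, and variables do not carry over. Pictures are saved under pics/ and viewed, on a budget of 10 in all, crops included, one or two more only if the job needs it, and the job is handed in when it is done.

Besides the shell and the picture viewer there is one more tool, called after "Call:" as name(argument=value, ...) on one line, values as JSON. arm_command: Moves the arm, as the interface text tells. Its arguments: {"type":"object","properties":{"series":{"type":"array","items":{"type":"array","items":{"type":"number"}}}},"required":["series"]}

```bash
mkdir -p pics; python3 - <<'E'
from bench import sensors, eyes
import cv2, json, numpy as np
o=sensors.get_obs(); print({k:np.round(v,3).tolist() for k,v in o.items()})
for n in ("scene","top","wrist"):
    im=eyes.snapshot(n); cv2.imwrite(f"pics/{n}0.png",im)
    c=eyes.get_calibration(n); print(n,{k:np.round(v,4).tolist() for k,v in c.items()})
E
```

```text
{'time': 0.0, 'joint_positions': [-1.333, 0.088, 1.372, 0.0, 1.684, -0.103], 'qvel': [-0.001, -0.001, -0.0, 0.002, 0.0, -0.001], 'joint_torque': [0.0, -34.018, -30.243, 0.072, 0.033, -0.0], 'tool_pos': [0.184, -0.518, 0.204], 'ee_rot': [-3.139, -0.0, 0.341], 'wrist_force': [0.571, -0.71, 0.742], 'wrist_torque': [0.05, -0.036, 0.021], 'width': 0.094}
scene {'mtx': [[503.7718, 0.0, 319.706], [0.0, 503.7718, 192.4626], [0.0, 0.0, 1.0]], 'R': [[-0.0459, 0.9989, -0.0122], [0.5927, 0.0174, -0.8053], [-0.8041, -0.0442, -0.5928]], 't': [0.146, -0.1922, 1.5872]}
top {'mtx': [[455.4397, 0.0, 327.2343], [0.0, 455.4397, 195.7837], [0.0, 0.0, 1.0]], 'R': [[-0.026, -0.9996, 0.0078], [-0.9948, 0.0251, -0.099], [0.0988, -0.0103, -0.9951]], 't': [-0.09, 0.5293, 1.2241]}
wrist {'mtx': [[332.3818, 0.0, 314.4683], [0.0, 332.3818, 200.8747], [0.0, 0.0, 1.0]], 'R': [[0.3347, -0.9423, -0.0025], [-0.9176, -0.3265, 0.2269], [-0.2146, -0.0736, -0.9739]], 't': [-0.5482, -0.0243, 0.3914]}
```

View pics/top0.png

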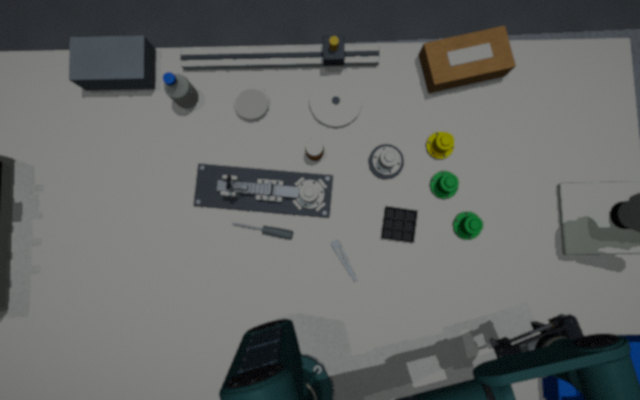

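View pics/scene0.png

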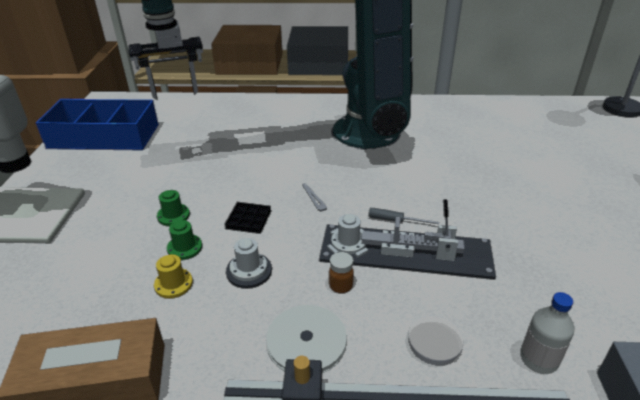

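The top view shows the plate with corners near (200,165), (333,176), (330,217) and (194,208). The clamped housing is at about (311,193), the finished housing on its stand at (387,160), the jar at (315,150) and the driver at about (265,231). The fixture's +y points to image left, which is world +y.

```bash
cat > h.py <<'E'
import numpy as np, cv2
from bench import sensors, eyes
def ray(c,uv,z):
    uv=np.atleast_2d(np.float64(uv)); K,R,t=(np.array(c[k]) for k in("mtx","R","t"))
    d=np.c_[(uv-K[:2,2])/K[[0,1],[0,1]],np.ones(len(uv))]@R; o=-R.T@t
    return o+d*((z-o[2])/d[:,2])[:,None]
def proj(c,X):
    K,R,t=(np.array(c[k]) for k in("mtx","R","t")); p=(np.atleast_2d(X)@R.T+t)@K.T
    return p[:,:2]/p[:,2:]
E
python3 - <<'E'
from h import *
im=cv2.imread("pics/top0.png"); c=eyes.get_calibration("top")
g=im.max(2)
m=np.zeros_like(g); m[155:225,185:340]=(g[155:225,185:340]<90)*255
m=cv2.morphologyEx(m,cv2.MORPH_CLOSE,np.ones((5,5)))
cs=max(cv2.findContours(m,0,1)[0],key=cv2.contourArea)
r=cv2.minAreaRect(cs); b=cv2.boxPoints(r); P=ray(c,b,.012); print("plate",b.round(1).tolist(),P.round(4).tolist(),[np.linalg.norm(P[i]-P[i-1]).round(3) for i in range(4)])
m=np.zeros_like(g); m[140:182,365:410]=(g[140:182,365:410]<110)*255
cs=max(cv2.findContours(m,0,1)[0],key=cv2.contourArea); (u,v),rr=cv2.minEnclosingCircle(cs)
print("stand",u,v,rr,ray(c,[(u,v)],.012))
print("boss guess fin",ray(c,[(389,155)],.085),"hous",ray(c,[(312,189)],.085))
cv2.imwrite("pics/topc.png",cv2.resize(im[130:245,185:425],None,fx=3.3,fy=3.3,interpolation=cv2.INTER_CUBIC))
E
```

```text
plate [[193.1999969482422, 205.89999389648438], [196.89999389648438, 163.1999969482422], [332.3999938964844, 175.0], [328.70001220703125, 217.6999969482422]] [[0.5095, 0.2677, 0.012], [0.6288, 0.2577, 0.012], [0.5862, -0.1196, 0.012], [0.4673, -0.1061, 0.012]] [np.float64(0.376), np.float64(0.12), np.float64(0.38), np.float64(0.12)]
stand 385.5625 161.4375 18.265716552734375 [[ 0.6208067  -0.26951485  0.012     ]]
boss guess fin [[ 0.62518846 -0.26890085  0.085     ]] hous [[ 0.53985016 -0.06340308  0.085     ]]
```

View pics/topc.png

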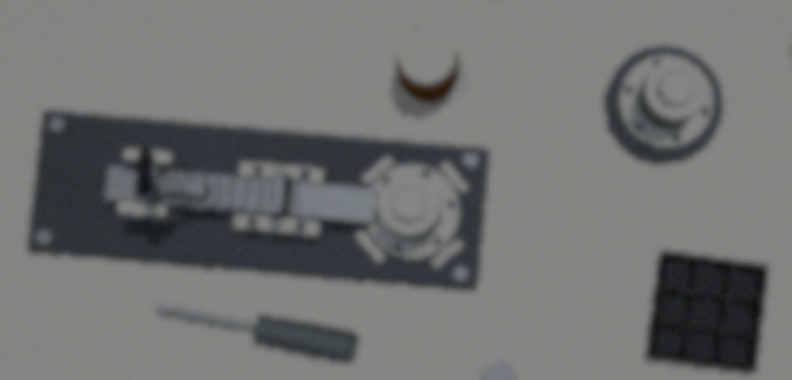

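The plate measures 0.376–0.380 × 0.120 m, which matches. That gives a fixture yaw of about -0.112, the nest at about (0.533,-0.053), and the stand at about (0.621,-0.270). I'll move above the nest and take a close wrist view.

Call:
arm_command(series=[[1, 3.4, -2.26, -0.54, 0, 0, 0], [1, 3.4, -2.26, -0.54, 0, 0, 0], [1, 3.4, -2.26, -0.54, 0, 0, 0], [1, 3.4, -2.26, -0.54, 0, 0, 0], [1, 3.4, -2.26, -0.54, 0, 0, 0], [1, 3.4, -2.26, -0.54, 0, 0, 0], [1, 3.4, -2.26, -0.54, 0, 0, 0], [1, 3.4, -2.26, -0.54, 0, 0, 0], [1, 3.4, -2.26, -0.54, 0, 0, 0], [1, 3.4, -2.26, -0.54, 0, 0, 0], [1, 3.4, -2.26, -0.54, 0, 0, 0], [1, 3.4, -2.26, -0.54, 0, 0, 0], [1, 3.4, -2.26, -0.54, 0, 0, 0], [1, 3.4, -2.26, -0.54, 0, 0, 0], [0, 0, 0, 0, 0, 0, 0.113], [0, 0, 0, 0, 0, 0, 0.113], [0, 0, 0, 0, 0, 0, 0.113], [0, 0, 0, 0, 0, 0, 0.113], [0, 0, 0, 0, 0, 0, 0], [0, 0, 0, 0, 0, 0, 0]])

```text
time: 2.15
tool_pos: [0.5266, -0.0611, 0.2808]
ee_rot: [-3.142, 0.001, -0.109]
wrist_force: [-0.4, 1.2, 0.5]
width: 0.0491
```

```bash
cat > snap.py <<'E'
import sys,json
from h import *
o=sensors.get_obs(); n=sys.argv[1]; c=eyes.get_calibration(n); im=eyes.snapshot(n)
cv2.imwrite(f"pics/{sys.argv[2]}.png",im); json.dump({k:np.array(v).tolist() for k,v in c.items()},open(f"pics/{sys.argv[2]}.json","w"))
print(round(o["time"],2),np.round(o["tool_pos"],4),np.round(o["ee_rot"],3),np.round(o["wrist_force"],1),np.round(o["joint_positions"],2))
E
python3 snap.py wrist w1
```

```text
2.15 [ 0.5266 -0.0611  0.2808] [-3.142e+00  1.000e-03 -1.090e-01] [-0.4  1.2  0.5] [-0.22  0.04  1.27 -0.    1.83  1.46]
```

View pics/w1.png

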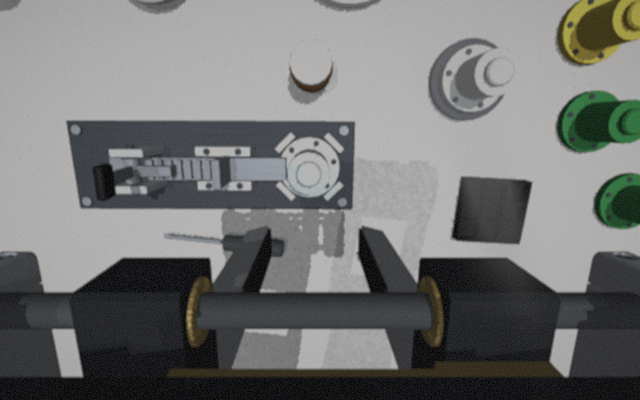

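The wrist view shows the plate at (67–355, 121–208), the housing boss at about (308,174), and the finished boss at about (497,71) on its stand. The black pad is at about (103,181) and the jar at (311,68). Next I'll measure each of these at its own height.

```bash
cat > meas.py <<'E'
import sys,json
from h import *
def circ(im,c,uv,z,r,tol=.15):
    # circle of known radius r at height z near pixel uv, centre by radial edge search + Kasa fit in the world plane
    g=cv2.GaussianBlur(cv2.cvtColor(im,cv2.COLOR_BGR2GRAY),(0,0),1.0).astype(np.float32)
    C=ray(c,[uv],z)[0]
    for _ in range(6):
        a=np.linspace(0,2*np.pi,72,endpoint=False); rr=np.linspace(r*(1-tol),r*(1+tol),41)
        D=np.c_[np.cos(a),np.sin(a),0*a]
        X=C+D[:,None]*rr[None,:,None]; p=proj(c,X.reshape(-1,3)).astype(np.float32).reshape(72,41,2)
        s=cv2.remap(g,p[...,0],p[...,1],cv2.INTER_LINEAR); e=np.abs(np.gradient(s,axis=1)); k=e.argmax(1); w=e.max(1)
        P=X[np.arange(72),k]; ok=(w>np.median(w)*.6)
        for _ in range(3):
            A=np.c_[P[ok,:2],np.ones(ok.sum())]; b=(P[ok,:2]**2).sum(1); q=np.linalg.lstsq(A,b,rcond=None)[0]
            cc=q[:2]/2; R=np.sqrt(q[2]+cc@cc); ok=ok&(abs(np.linalg.norm(P[:,:2]-cc,axis=1)-R)<.0015)
        C=np.r_[cc,z]
    return C.round(4),R.round(4),int(ok.sum()),proj(c,[C]).round(1)
E
python3 - <<'E'
from meas import *
im=cv2.imread("pics/w1.png"); c=json.load(open("pics/w1.json"))
g=im.max(2); m=np.zeros_like(g); m[110:215,55:365]=(g[110:215,55:365]<105)*255
m=cv2.morphologyEx(m,cv2.MORPH_CLOSE,np.ones((9,9)))
cs=max(cv2.findContours(m,0,1)[0],key=cv2.contourArea)
q=np.float32([[67,122],[355,121],[353,208],[80,208]])
cv2.cornerSubPix(cv2.GaussianBlur(im,(0,0),1)[:,:,1],q,(4,4),(-1,-1),(3,50,.01))
P=ray(c,q,.012); print(q.round(1).tolist(),P.round(4).tolist(),[np.linalg.norm(P[i]-P[i-1]).round(4) for i in range(4)])
far=(P[0]+P[3])/2; near=(P[1]+P[2])/2; d=(far-near)/np.linalg.norm(far-near); print("yaw",np.arctan2(-d[0],d[1]),"nest",near+.06*d)
print("hous boss",circ(im,c,(308,174),.085,.015)); print("hous shoulder",circ(im,c,(308,174),.077,.025)); print("hous flange",circ(im,c,(311,167),.024,.040))
print("fin boss",circ(im,c,(497,71),.085,.015)); print("fin shoulder",circ(im,c,(493,73),.077,.025)); print("stand",circ(im,c,(469,78),.012,.050,.1)); print("fin flange",circ(im,c,(473,78),.024,.040))
print("jar",circ(im,c,(311,58),.075,.026))
mm=np.zeros_like(g); mm[155:205,88:120]=(g[155:205,88:120]<45)*255
mo=cv2.moments(mm,True); u=(mo["m10"]/mo["m00"],mo["m01"]/mo["m00"]); print("pad",u,ray(c,[u],.140),"lug?",)
n=near+.06*d; x=np.array([d[1],-d[0],0]); print("expect pad px",proj(c,[n*[1,1,0]+.199*d*[1,1,0]+[0,0,.134]]),"lug px",proj(c,[n*[1,1,0]+.1*d*[1,1,0]+[0,0,.075]]))
E
```

```text
[[66.0999984741211, 120.4000015258789], [354.29998779296875, 121.5999984741211], [351.3999938964844, 208.8000030517578], [80.4000015258789, 207.6999969482422]] [[0.6301, 0.2573, 0.012], [0.5876, -0.1194, 0.012], [0.47, -0.1058, 0.012], [0.5124, 0.2703, 0.012]] [np.float64(0.1185), np.float64(0.3791), np.float64(0.1184), np.float64(0.3785)]
yaw -0.11223230576160431 nest [ 0.53552542 -0.05296663  0.012     ]
hous boss (array([ 0.5378, -0.0543,  0.085 ]), np.float64(0.0141), 65, array([[308.3, 172.3]]))
hous shoulder (array([ 0.5337, -0.0559,  0.077 ]), np.float64(0.0265), 35, array([[310.2, 174.7]]))
hous flange (array([ 0.5356, -0.0536,  0.024 ]), np.float64(0.0397), 41, array([[308.8, 167.4]]))
fin boss (array([ 0.623 , -0.2673,  0.085 ]), np.float64(0.0156), 42, array([[497.9,  71.9]]))
fin shoulder (array([ 0.624 , -0.2711,  0.077 ]), np.float64(0.0252), 31, array([[497.5,  71.6]]))
stand (array([ 0.6231, -0.267 ,  0.012 ]), np.float64(0.0501), 51, array([[467.1,  80.4]]))
fin flange (array([ 0.624, -0.273,  0.024]), np.float64(0.0418), 37, array([[476.3,  77.9]]))
jar (array([ 0.6572, -0.0696,  0.075 ]), np.float64(0.0237), 41, array([[310.1,  61. ]]))
pad (104.1488, 181.4976) [[0.55825566 0.1437844  0.14      ]] lug?
expect pad px [[106.99349072 181.00979842]] lug px [[222.17946511 172.78705752]]
```

The measurements agree. The nest is at (0.5356,-0.0533) with yaw -0.112. The finished housing and stand are at (0.623,-0.267). The pad lands within 1 mm of where it should be. Now the pawl: I'll go down on the nest side of the pad with shut fingers and push.

Call:
arm_command(series=[[0, 0.15, -2.9, 0, 0, 0, 0.003], [0, 0.15, -2.9, 0, 0, 0, 0], [0, 0.15, -2.9, 0, 0, 0, 0], [0, 0.15, -2.9, 0, 0, 0, 0], [0, 0.15, -2.9, 0, 0, 0, 0], [0, 0.1, -2.9, 0, 0, 0, 0], [0, 0, 0, 3.2, 0, 0, 0], [0, 0, 0, 3.2, 0, 0, 0], [0, 0, 0, 3.2, 0, 0, 0], [0, 0, 0, 3.2, 0, 0, 0], [0, 0, 0, 3.1, 0, 0, 0], [0, 0, 0, 0, 0, 0, 0], [0, 0, -0.8, 0, 0, 0, 0], [0, 0, -0.8, 0, 0, 0, 0], [0, 0, -0.8, 0, 0, 0, 0], [0, 0, -0.8, 0, 0, 0, 0], [0, 0, -0.8, 0, 0, 0, 0], [0, 0, -0.8, 0, 0, 0, 0], [0, 0, -0.8, 0, 0, 0, 0]])

```text
time: 4.1
tool_pos: [0.5614, 0.1672, 0.122]
ee_rot: [3.141, -0.0, -0.114]
wrist_force: [0.1, -1.8, -0.7]
width: 0.0006
```

Call:
arm_command(series=[[0, 0, -0.5, 0, 0, 0, 0], [0, 0, -0.4, 0, 0, 0, 0], [0, 0, 0, 0, 0, 0, 0]])

```text
time: 4.4
tool_pos: [0.562, 0.1763, 0.1217]
ee_rot: [-3.141, 0.001, -0.113]
wrist_force: [0.6, -1.0, 0.4]
width: 0.0005
```

Call:
arm_command(series=[[0, 0, -0.3, 0, 0, 0, 0], [0, 0, -0.3, 0, 0, 0, 0], [0, 0, 0, 0, 0, 0, 0]])

```text
time: 4.7
tool_pos: [0.563, 0.1817, 0.1221]
ee_rot: [-3.141, 0.0, -0.114]
wrist_force: [0.5, 0.2, -0.5]
width: 0.0005
```

Call:
arm_command(series=[[0, 0, -0.2, 0, 0, 0, 0], [0, 0, 0, 0, 0, 0, 0]])

```text
time: 4.9
tool_pos: [0.5633, 0.1835, 0.1221]
ee_rot: [-3.141, -0.0, -0.114]
wrist_force: [-1.1, -0.7, 0.2]
width: 0.0005
```

Call:
arm_command(series=[[0, 0, -0.3, 0, 0, 0, 0], [0, 0, 0, 0, 0, 0, 0]])

```text
time: 5.1
tool_pos: [0.5636, 0.1867, 0.1221]
ee_rot: [-3.141, -0.0, -0.114]
wrist_force: [0.2, -1.0, 1.1]
width: 0.0008
```

Call:
arm_command(series=[[0, 0, -0.3, 0, 0, 0, 0], [0, 0, 0, 0, 0, 0, 0]])

```text
time: 5.3
tool_pos: [0.5637, 0.1872, 0.122]
ee_rot: [3.137, 0.0, -0.115]
wrist_force: [-1.2, -6.3, 1.2]
width: 0.0003
```

```bash
python3 snap.py scene s1; python3 - <<'E'
import cv2
im=cv2.imread("pics/s1.png"); cv2.imwrite("pics/s1c.png",cv2.resize(im[150:290,300:510],None,fx=3.8,fy=3.8,interpolation=cv2.INTER_CUBIC))
E
```

```text
5.3 [0.5637 0.1872 0.122 ] [ 3.137  0.    -0.115] [-1.2 -6.3  1.2] [ 0.23  0.22  1.39 -0.    1.54  1.91]
```

View pics/s1c.png

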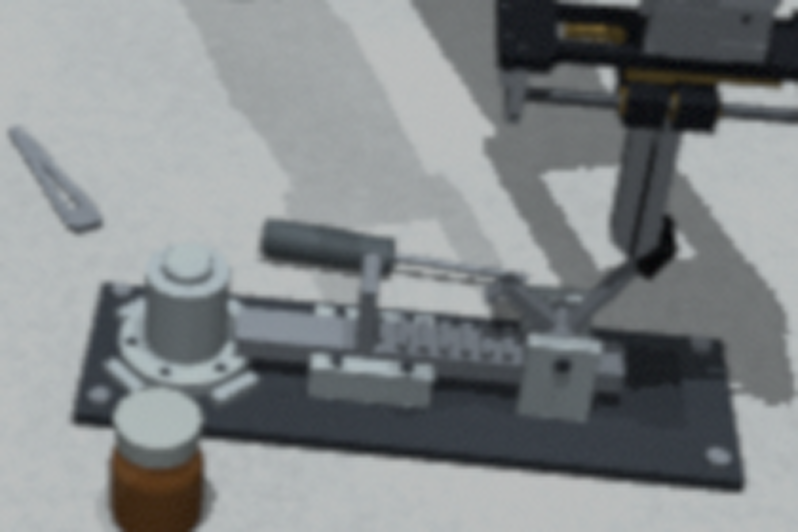

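The picture shows the lever leaning away from the nest at crop (620,290), with the nose lifted clear at (510,290). Force rose to 6.3 N while the motion stopped, so the pawl is at its stop. One last nudge, then over to the lug.

Call:
arm_command(series=[[0, 0, -0.2, 0, 0, 0, 0], [0, 0, 1.2, 0, 0, 0, 0], [0, 0, 0.5, -2.5, 0, 0, 0], [0, 0, 0, -2.5, 0, 0, 0], [0, 0, 3.0, 0, 0, 0, 0], [0, 0, 3.0, 0, 0, 0, 0], [0, 0, 3.0, 0, 0, 0, 0], [0, 0, 3.0, 0, 0, 0, 0], [0, 0, 3.0, 0, 0, 0, 0], [0, 0, 0, 2.6, 0, 0, 0], [0, 0, 0, 2.6, 0, 0, 0], [0, 0, 0, 2.7, 0, 0, 0], [0, 0, 0, 2.7, 0, 0, 0], [0, 0, 0, 0, 0, 0, 0]])

```text
time: 6.75
tool_pos: [0.5418, 0.0258, 0.0617]
ee_rot: [-3.141, 0.009, -0.114]
wrist_force: [-0.2, 0.4, -1.0]
width: 0.0007
```

Call:
arm_command(series=[[0, 0, -0.8, 0, 0, 0, 0], [0, 0, -0.8, 0, 0, 0, 0], [0, 0, -0.8, 0, 0, 0, 0], [0, 0, -0.8, 0, 0, 0, 0], [0, 0, 0, 0, 0, 0, 0]])

```text
time: 7.25
tool_pos: [0.5498, 0.0591, 0.0674]
ee_rot: [-3.14, -0.003, -0.112]
wrist_force: [0.2, -1.1, 0.9]
width: 0.0002
```

Call:
arm_command(series=[[0, 0, -0.8, 0, 0, 0, 0], [0, 0, -0.8, 0, 0, 0, 0], [0, 0, -0.5, 0, 0, 0, 0], [0, 0, 0, 0, 0, 0, 0]])

```text
time: 7.65
tool_pos: [0.5512, 0.0793, 0.0661]
ee_rot: [-3.14, -0.0, -0.113]
wrist_force: [0.6, 0.0, -0.1]
width: 0.0005
```

Call:
arm_command(series=[[0, 0, -0.3, 0, 0, 0, 0], [0, 0, 0, 0, 0, 0, 0]])

```text
time: 7.85
tool_pos: [0.5513, 0.0814, 0.0658]
ee_rot: [-3.141, 0.001, -0.114]
wrist_force: [0.4, -1.1, 0.1]
width: 0.0007
```

Call:
arm_command(series=[[0, 0, -0.3, 0, 0, 0, 0], [0, 0, 0, 0, 0, 0, 0]])

```text
time: 8.05
tool_pos: [0.5514, 0.082, 0.0658]
ee_rot: [3.137, 0.001, -0.115]
wrist_force: [-1.2, -6.3, 0.9]
width: 0.0006
```

The bar is at its stop: TCP fixture y is 136 mm against 137 expected, and the force rises. I'll nudge it once more, retract, and go above the finished housing for a close view.

Call:
arm_command(series=[[0, 0, -0.3, 0, 0, 0, 0], [0, 0, 0, 0, 0, 0, 0]])

```text
time: 8.25
tool_pos: [0.5513, 0.082, 0.0659]
ee_rot: [3.131, 0.001, -0.116]
wrist_force: [-2.2, -13.3, 3.3]
width: 0.0004
```

Call:
arm_command(series=[[0, 0, 2.1, 0, 0, 0, 0], [0, 0, 0, -3.4, 0, 0, 0], [0, 0, 0, -3.4, 0, 0, 0], [0, 0, 0, -3.4, 0, 0, 0], [0, 0, 0, -3.2, 0, 0, 0], [1, 1.38, 4.07, 0, 0, 0, 0], [1, 1.38, 4.07, 0, 0, 0, 0], [1, 1.38, 4.07, 0, 0, 0, 0], [1, 1.38, 4.07, 0, 0, 0, 0], [1, 1.38, 4.07, 0, 0, 0, 0], [1, 1.38, 4.07, 0, 0, 0, 0], [1, 1.38, 4.07, 0, 0, 0, 0], [1, 1.38, 4.07, 0, 0, 0, 0], [1, 0, 0, 0, 0, 0, 0], [1, 0, 0, 0, 0, 0, 0]])

```text
time: 9.75
tool_pos: [0.6222, -0.2702, 0.1988]
ee_rot: [-3.14, 0.001, -0.116]
wrist_force: [0.2, 0.2, -0.4]
width: 0.0771
```

```bash
python3 snap.py wrist w2; python3 - <<'E'
from meas import *
im=cv2.imread("pics/w2.png"); c=json.load(open("pics/w2.json"))
for n,z,r in(("boss",.085,.015),("shoulder",.077,.025),("flange",.024,.04),("stand",.012,.05)):
    X=np.array([.6231,-.267,z]); print(n,circ(im,c,proj(c,[X])[0],z,r,.12))
E
```

```text
9.75 [ 0.6222 -0.2702  0.1988] [-3.14e+00  1.00e-03 -1.16e-01] [ 0.2  0.2 -0.4] [-0.49  0.38  1.03  0.    1.73  1.19]
boss (array([ 0.6256, -0.2701,  0.085 ]), np.float64(0.0142), 67, array([[315., 193.]]))
shoulder (array([ 0.6231, -0.2696,  0.077 ]), np.float64(0.025), 40, array([[314.8, 193.9]]))
flange (array([ 0.6234, -0.27  ,  0.024 ]), np.float64(0.0397), 70, array([[315.2, 183.4]]))
stand (array([ 0.6264, -0.2698,  0.012 ]), np.float64(0.0476), 41, array([[314.8, 178.9]]))
```

View pics/w2.png

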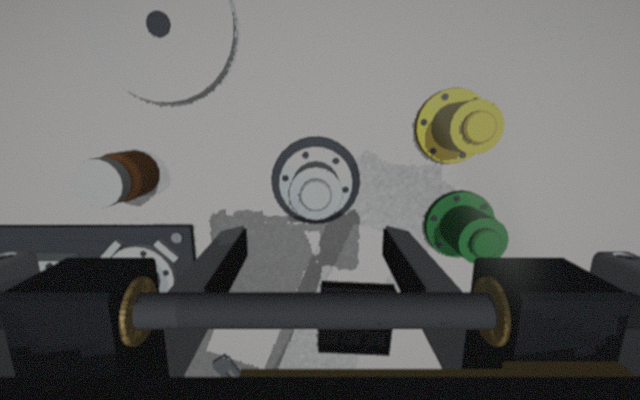

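The finished housing is centred at about (315,190), midway between the fingers, and the measurements put it at (0.6233,-0.2698). I'll take the same view over the nest so any calibration bias cancels.

Call:
arm_command(series=[[1, -1.87, -3.42, 0, 0, 0, 0], [1, -1.87, -3.42, 0, 0, 0, 0], [1, -1.87, -3.42, 0, 0, 0, 0], [1, -1.87, -3.42, 0, 0, 0, 0], [1, -1.87, -3.42, 0, 0, 0, 0], [1, -1.87, -3.42, 0, 0, 0, 0], [1, 0, 0, 0, 0, 0, 0], [1, 0, 0, 0, 0, 0, 0]])

```text
time: 10.6
tool_pos: [0.5338, -0.0512, 0.201]
ee_rot: [3.141, -0.002, -0.11]
wrist_force: [-0.2, -0.5, -0.3]
width: 0.0943
```

```bash
python3 snap.py wrist w3; python3 - <<'E'
from meas import *
im=cv2.imread("pics/w3.png"); c=json.load(open("pics/w3.json"))
for n,z,r in(("boss",.085,.015),("shoulder",.077,.025),("flange",.024,.04)):
    X=np.array([.5356,-.0533,z]); print(n,circ(im,c,proj(c,[X])[0],z,r,.12))
E
```

```text
10.6 [ 0.5338 -0.0512  0.201 ] [ 3.141e+00 -2.000e-03 -1.100e-01] [-0.2 -0.5 -0.3] [-0.2   0.06  1.41  0.    1.67  1.48]
boss (array([ 0.5376, -0.0542,  0.085 ]), np.float64(0.0144), 70, array([[318.1, 192.2]]))
shoulder (array([ 0.5352, -0.054 ,  0.077 ]), np.float64(0.0248), 39, array([[318., 193.]]))
flange (array([ 0.5355, -0.0538,  0.024 ]), np.float64(0.0395), 54, array([[317.4, 182.9]]))
```

View pics/w3.png

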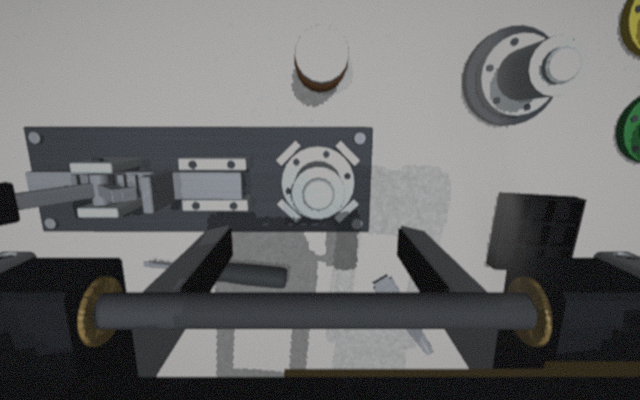

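The view confirms the bar back, the lug at (145,190) and the pawl up. The nest housing is at (0.5354,-0.0539), and the offset to the finished housing is (0.0880,-0.2159), the same to 0.3 mm from all three circles. Now down for the grasp.

Call:
arm_command(series=[[1, 0.19, 0.25, 0, 0, 0, 0.002], [1, 0, 0, 3.0, 0, 0, 0], [1, 0, 0, 3.0, 0, 0, 0], [1, 0, 0, 3.0, 0, 0, 0], [1, 0, 0, 3.0, 0, 0, 0], [1, 0, 0, 2.5, 0, 0, 0], [1, 0, 0, 1.8, 0, 0, 0], [1, 0, 0, 0, 0, 0, 0], [1, 0, 0, 0, 0, 0, 0]])

```text
time: 11.55
tool_pos: [0.5361, -0.0569, 0.037]
ee_rot: [3.142, 0.0, -0.118]
wrist_force: [0.1, 0.7, 0.4]
width: 0.0935
```

Call:
arm_command(series=[[0, 0, 0, 0, 0, 0, 0], [0, 0, 0, 0, 0, 0, 0], [0, 0, 0, 0, 0, 0, 0], [0, 0, 0, 0, 0, 0, 0], [0, 0, 0, 0, 0, 0, 0], [0, 0, 0, 0, 0, 0, 0], [0, 0, 0, 0, 0, 0, 0], [0, 0, 0, 0, 0, 0, 0], [0, 0, 0, 0, 0, 0, 0], [0, 0, 0, 0, 0, 0, 0]])

```text
time: 12.55
tool_pos: [0.536, -0.0556, 0.0373]
ee_rot: [-3.141, -0.0, -0.116]
wrist_force: [-0.3, 2.4, 2.5]
width: 0.0499
```

Gripped at 49.9 mm width. Next I lift straight up, then carry it to above the finished housing.

Call:
arm_command(series=[[0, 0, 0, -0.5, 0, 0, 0], [0, 0, 0, -1.0, 0, 0, 0], [0, 0, 0, -2.0, 0, 0, 0], [0, 0, 0, -2.5, 0, 0, 0], [0, 0, 0, -2.5, 0, 0, 0], [0, 0, 0, -2.5, 0, 0, 0], [0, 0, 0, -2.0, 0, 0, 0], [0, 0, 0, -0.8, 0, 0, 0], [0, 0, 0, 0, 0, 0, 0]])

```text
time: 13.45
tool_pos: [0.5364, -0.0564, 0.1764]
ee_rot: [3.141, -0.002, -0.116]
wrist_force: [0.2, -0.5, -4.7]
width: 0.0494
```

Call:
arm_command(series=[[0, 0.7, 1.26, 0, 0, 0, 0], [0, 1.4, 2.54, 0, 0, 0, 0], [0, 1.4, 2.54, 0, 0, 0, 0], [0, 1.4, 2.54, 0, 0, 0, 0], [0, 1.4, 2.54, 0, 0, 0, 0], [0, 1.4, 2.54, 0, 0, 0, 0], [0, 1.4, 2.54, 0, 0, 0, 0], [0, 1.4, 2.54, 0, 0, 0, 0], [0, 0.7, 1.24, 0, 0, 0, 0], [0, 0, 0, 0, 0, 0, 0], [0, 0, 0, 0, 0, 0, 0], [0, 0, 0, 0, 0, 0, 0]])

```text
time: 14.65
tool_pos: [0.6231, -0.2696, 0.1741]
ee_rot: [-3.141, 0.002, -0.116]
wrist_force: [0.4, 0.3, -4.4]
width: 0.0496
```

```bash
python3 snap.py scene s2; python3 snap.py wrist w4; python3 snap.py top t2; python3 - <<'E'
import cv2,numpy as np
a=cv2.imread("pics/w4.png"); b=cv2.imread("pics/s2.png")[140:310,150:360]
cv2.imwrite("pics/m4.png",np.vstack([cv2.resize(a[:,100:540],(495,450))[0:450],cv2.resize(b,(495,150)) ])[:600] if 0 else np.hstack([cv2.resize(a[60:400,150:490],(400,400)),cv2.resize(b,(400,324)).copy() if 0 else cv2.copyMakeBorder(cv2.resize(b,(400,324)),0,76,0,0,0)]))
E
```

```text
14.65 [ 0.6231 -0.2696  0.1741] [-3.141e+00  2.000e-03 -1.160e-01] [ 0.4  0.3 -4.4] [-0.49  0.39  1.07  0.    1.69  1.19]
14.7 [ 0.6232 -0.2695  0.1747] [-3.141e+00  1.000e-03 -1.150e-01] [ 1.   1.1 -3.1] [-0.49  0.39  1.07  0.    1.69  1.19]
14.75 [ 0.6234 -0.2694  0.175 ] [-3.141  0.    -0.115] [ 0.3 -0.4 -4.6] [-0.49  0.39  1.07  0.    1.69  1.19]
```

View pics/m4.png

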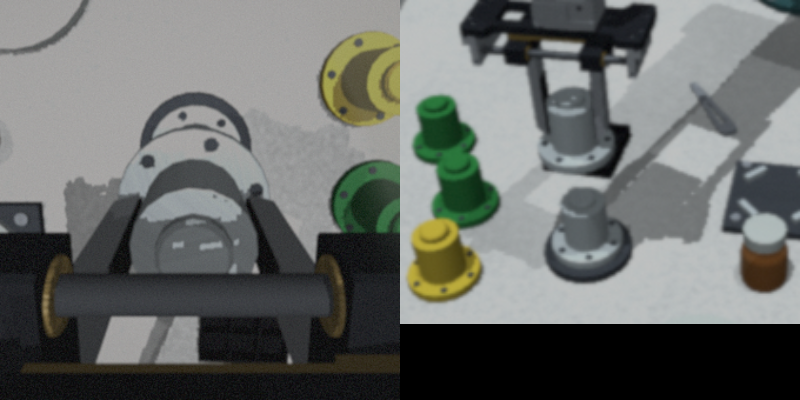

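The housing is held level between the fingers in the left picture, and the right picture shows it directly over the finished one. I'll check the relative centring from this same view, using the held flange and boss arcs against the finished flange.

```bash
python3 - <<'E'
from meas import *
im=cv2.imread("pics/w4.png"); c=json.load(open("pics/w4.json"))
zo=.1747-.0373+.012
def arc(X,z,r,a0,a1,lo,hi):   # known radius: fit the centre to radial edges over a visible arc
    g=cv2.GaussianBlur(cv2.cvtColor(im,cv2.COLOR_BGR2GRAY),(0,0),1.0).astype(np.float32); C=np.r_[X,z]
    a=np.radians(np.arange(a0,a1,3))-.115; D=np.c_[np.cos(a),np.sin(a),0*a]; rr=np.linspace(lo*r,hi*r,61)
    for _ in range(8):
        Q=C+D[:,None]*rr[None,:,None]; p=proj(c,Q.reshape(-1,3)).astype(np.float32).reshape(len(a),61,2)
        s=cv2.remap(g,p[...,0],p[...,1],cv2.INTER_LINEAR); k=np.abs(np.gradient(s,axis=1)).argmax(1)
        e=rr[k]-r; ok=abs(e-np.median(e))<.004; d=np.linalg.lstsq(D[ok,:2],e[ok],rcond=None)[0]; C[:2]+=d
    return C.round(4),"rms",(np.std(e[ok]-D[ok,:2]@d)).round(5),int(ok.sum()),len(a)
print("held flange top",arc([.623,-.2695],zo+.012,.04,-60,60,.85,1.15))
print("held flange bottom",arc([.623,-.2695],zo,.04,-40,40,.9,1.1))
print("held boss",arc([.623,-.2695],zo+.073,.015,-80,80,.8,1.2))
print("stand",arc([.6233,-.2698],.012,.05,-60,60,.9,1.1))
print("fin flange",arc([.6233,-.2698],.024,.04,-45,45,.9,1.1))
E
```

```text
held flange top (array([ 0.6216, -0.2691,  0.1614]), 'rms', np.float64(0.00192), 36, 40)
held flange bottom (array([ 0.6221, -0.2694,  0.1494]), 'rms', np.float64(0.0018), 27, 27)
held boss (array([ 0.6249, -0.2689,  0.2224]), 'rms', np.float64(0.00071), 54, 54)
stand (array([ 0.6233, -0.2699,  0.012 ]), 'rms', np.float64(0.00039), 40, 40)
fin flange (array([ 0.6231, -0.2693,  0.024 ]), 'rms', np.float64(0.00077), 29, 30)
```

The held housing sits about 0.8 mm short in x and 0.4 mm off in y, well inside the fit's 2.5 mm play. I'll correct that and descend. It should be seated at TCP z of about 0.102.

Call:
arm_command(series=[[0, 0.08, 0.03, 0, 0, 0, 0], [0, 0, 0, 1.0, 0, 0, 0], [0, 0, 0, 2.0, 0, 0, 0], [0, 0, 0, 1.5, 0, 0, 0], [0, 0, 0, 1.0, 0, 0, 0], [0, 0, 0, 0.5, 0, 0, 0], [0, 0, 0, 0, 0, 0, 0], [0, 0, 0, 0, 0, 0, 0]])

```text
time: 15.6
tool_pos: [0.6247, -0.271, 0.1158]
ee_rot: [3.141, -0.001, -0.116]
wrist_force: [-0.2, 1.2, -4.5]
width: 0.0494
```

Call:
arm_command(series=[[0, 0, 0, 0.3, 0, 0, 0], [0, 0, 0, 0.3, 0, 0, 0], [0, 0, 0, 0, 0, 0, 0]])

```text
time: 15.9
tool_pos: [0.6242, -0.2707, 0.1088]
ee_rot: [-3.141, 0.0, -0.116]
wrist_force: [-0.5, -0.2, -4.4]
width: 0.0492
```

It is past the boss top at 0.1103 with no contact force, so the recess is going over the boss.

Call:
arm_command(series=[[0, 0, 0, 0.2, 0, 0, 0], [0, 0, 0, 0.2, 0, 0, 0], [0, 0, 0, 0, 0, 0, 0]])

```text
time: 16.2
tool_pos: [0.6241, -0.2707, 0.1046]
ee_rot: [-3.141, 0.001, -0.116]
wrist_force: [-0.2, 0.1, -4.0]
width: 0.0496
```

Call:
arm_command(series=[[0, 0, 0, 0.15, 0, 0, 0], [0, 0, 0, 0, 0, 0, 0]])

```text
time: 16.4
tool_pos: [0.6242, -0.2708, 0.1033]
ee_rot: [-3.142, 0.0, -0.116]
wrist_force: [-0.4, -0.1, -3.5]
width: 0.0496
```

Call:
arm_command(series=[[0, 0, 0, 0.1, 0, 0, 0], [0, 0, 0, 0, 0, 0, 0]])

```text
time: 16.6
tool_pos: [0.6243, -0.2708, 0.1025]
ee_rot: [3.142, 0.0, -0.116]
wrist_force: [0.1, -0.3, -4.5]
width: 0.0495
```

Call:
arm_command(series=[[0, 0, 0, 0.1, 0, 0, 0], [0, 0, 0, 0, 0, 0, 0]])

```text
time: 16.8
tool_pos: [0.6244, -0.2708, 0.1023]
ee_rot: [3.141, -0.001, -0.116]
wrist_force: [-0.5, 0.5, -0.7]
width: 0.0496
```

Call:
arm_command(series=[[0, 0, 0, 0.1, 0, 0, 0], [0, 0, 0, 0, 0, 0, 0]])

```text
time: 17.0
tool_pos: [0.6245, -0.2709, 0.1023]
ee_rot: [3.141, -0.001, -0.116]
wrist_force: [-2.5, 1.4, 4.8]
width: 0.0496
```

Contact is at z = 0.1023, exactly the expected seated height, with the weight taken up. I'll unload slightly, release and rise straight up.

Call:
arm_command(series=[[0, 0, 0, -0.1, 0, 0, 0], [0, 0, 0, 0, 0, 0, 0], [0.8, 0, 0, 0, 0, 0, 0], [0.8, 0, 0, 0, 0, 0, 0], [0.8, 0, 0, 0, 0, 0, 0], [0.8, 0, 0, 0, 0, 0, 0], [0.8, 0, 0, 0, 0, 0, 0], [0.8, 0, 0, -0.5, 0, 0, 0], [0.8, 0, 0, -2.0, 0, 0, 0], [0.8, 0, 0, -3.0, 0, 0, 0], [0.8, 0, 0, -3.0, 0, 0, 0], [0.8, 0, 0, -3.0, 0, 0, 0], [0.8, 0, 0, -3.0, 0, 0, 0], [0.8, 0, 0, -2.0, 0, 0, 0], [0.8, 0, 0, 0, 0, 0, 0], [0.8, 0, 0, 0, 0, 0, 0]])

```text
time: 18.6
tool_pos: [0.6244, -0.2708, 0.2667]
ee_rot: [3.141, -0.001, -0.116]
wrist_force: [0.0, -0.4, -0.2]
width: 0.0753
```

```bash
python3 snap.py scene s5; python3 snap.py wrist w5; python3 - <<'E'
from meas import *
im=cv2.imread("pics/w5.png"); c=json.load(open("pics/w5.json"))
for n,z,r in(("boss",.15,.015),("shoulder",.142,.025),("flange2",.089,.04),("flange1",.024,.04),("stand",.012,.05)):
    X=np.array([.6233,-.27,z]); print(n,circ(im,c,proj(c,[X])[0],z,r,.12))
b=cv2.imread("pics/s5.png")[160:310,150:510]
cv2.imwrite("pics/m5.png",np.vstack([cv2.resize(im[60:260,80:560],(720,300)),cv2.resize(b,(720,300))]))
E
```

```text
18.6 [ 0.6244 -0.2708  0.2667] [ 3.141e+00 -1.000e-03 -1.160e-01] [ 0.  -0.4 -0.2] [-0.49  0.39  0.89 -0.    1.87  1.19]
18.65 [ 0.624  -0.2706  0.2651] [-3.141e+00  2.000e-03 -1.160e-01] [ 0.   0.4 -1.1] [-0.49  0.39  0.89 -0.    1.87  1.19]
boss (array([ 0.6259, -0.2699,  0.15  ]), np.float64(0.0144), 65, array([[314.4, 194.4]]))
shoulder (array([ 0.6238, -0.2702,  0.142 ]), np.float64(0.0246), 44, array([[315. , 194.7]]))
flange2 (array([ 0.6263, -0.2683,  0.089 ]), np.float64(0.0408), 27, array([[313. , 182.4]]))
flange1 (array([ 0.6219, -0.2692,  0.024 ]), np.float64(0.0416), 29, array([[314.4, 176.8]]))
stand (array([ 0.6243, -0.2696,  0.012 ]), np.float64(0.049), 32, array([[314.6, 173.5]]))
```

View pics/m5.png

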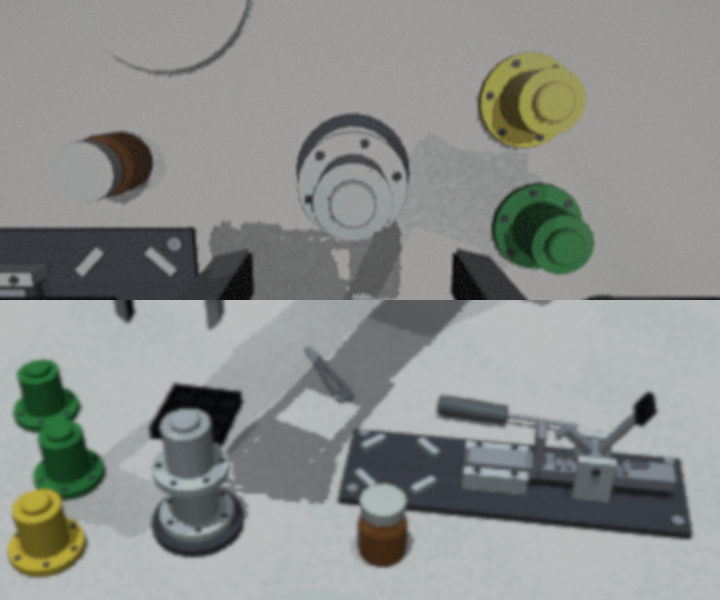

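The picture shows the housing upright and seated on the finished one at lower (188,470). The nest is empty, the bar back and the pawl up, with its pad at (645,408). The measured shoulder at (0.6238,-0.2702) and the boss agree with the finished housing within 0.6 mm. The bystanders look unmoved, so I'm handing in.

```bash
python3 -c "
from bench import job; print(job.close_job())"
```

```text
the job is handed in; nothing more can be done
None
```

The job is done and handed in at about 18.7 s of the 51 s allowed. I threw the pawl, slid the bar back, then lifted the housing out and set it on the finished one.

- **Pawl:** I pushed it until it stopped moving and the force reached about 6 N. The final picture shows the lever leaning away from the nest.
- **Bar:** I pushed it to its stop with about 13 N. Its final position matched the expected 50 mm travel to within about 1.5 mm, and it is still back in the final picture.
- **Placing:** The recess went over the boss with no side contact. The weight came off at TCP z = 0.1023, the seated height worked out beforehand. I released the housing only after that contact, so it did not drop.
- **Last check:** The placed housing's shoulder measured (0.6238, -0.2702), against (0.6233, -0.2698) for the finished housing before placing. The boss differed by about 0.3 mm.
- **Disagreement:** The flange and stand circles in that last view scattered by 2–3 mm. They are partly hidden and fitted on fewer points, so I gave them less weight; the picture shows the stack upright.
- **Bystanders:** None look moved in the last pictures, but I judged this by eye and did not measure it.

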